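# Put the counter water filter back in service

### The job

Take the washed filter cartridge from the drying tray and snap it down sideways into the two spring clips of the water-filter station, then throw all three valve levers fully over, away from the clips. The levers are interlocked: without the cartridge none will move, and after that only one hidden order is allowed, different every time; a blocked lever stops almost at once, so try another. Do not knock or shift the other things on the counter or tray.

Things in the scene. Friction and masses are not known exactly. Their poses are not given: they have to be found in the camera images.
- station: The water-filter station, fixed; x points roughly away from the robot, yaw varies 0.25 rad. Origin: underside centre of its aluminium base plate, 220 mm along x, 200 mm along y, 12 mm thick. At local x = -60 mm lies the clip cradle, along y. At local x = 20 to 100 mm stands the white lever housing, full width, top 55 mm above the counter, with three levers at y = -60, 0 and +60 mm.
- cradle (a point): Where the cartridge's middle belongs: 42 mm above the counter; axes are the station's, the cartridge lies along y. Spring clips at y = -42 and +42 mm from here leave a 70 mm gap for the fingers, free down to the base plate but for a thin springy pin on the axis that the seated cartridge pushes down, which frees the first lever.
- clip_a (a point): Middle of the clip at the station's y = -42 mm, on the seated cartridge's axis. 14 mm long in y, a rounded spring jaw on either side (x), 8 mm above this point and 24 mm apart, flared up to 20 mm above it. Pressing the cartridge straight down past all jaws takes about 8 to 15 N in all; it then sits on rigid saddles and is held.
- clip_b (a point): Middle of the like clip at the station's y = +42 mm.
- cartridge: The filter cartridge, loose, about 0.15 kg: a white round tube 30 mm in diameter and 126 mm long along its own y, with a 38 mm square grey end cap 12 mm thick at each end (150 mm overall). Lies with its y level on the tray's ribs, yaw varies. Origin: centre of the underside of its caps, 19 mm below the tube's axis. The same either way round.
- cartridge_mid (a point): Middle of the cartridge, on the tube's axis; axes are the cartridge's own.
- lever_right (a joint): Angle of the valve lever at the station's y = -60 mm, hinged along y at local x = 60 mm, 40 mm above the counter. 0 (start, to within 0.05): leans 0.5 rad towards the clips. 1.0 (end stop): leans 0.5 rad to the station's +x. A free lever needs 1.5 to 3 N at the knob and stays where left; a blocked one stops hard at about 0.1 rad. One must be beyond about 0.9 to free the next.
- lever_middle (a joint): The same for the lever at the station's y = 0.
- lever_left (a joint): The same for the lever at the station's y = +60 mm.
- lever_right_knob (a point): Centre of this lever's black ball knob, 20 mm in diameter, 90 mm from the hinge on an 8 mm steel stem; knob centre 119 mm above the counter at either end of the throw, 130 mm in the middle.
- lever_middle_knob (a point): Centre of the middle lever's knob, the same.
- lever_left_knob (a point): Centre of this lever's knob, the same.
- tray: Ribbed white ceramic drying tray, fixed, 260 mm along its x, 200 mm along its y; origin at its underside centre. Rim 18 mm high, rib tops 12 mm above the counter. The cartridge lies on its half nearer the robot.
- dish_brush: Bystander on the tray's far half: grey plastic block brush, 42 x 140 mm, 54 mm high with its loop handle; origin at its underside.
- soap_pump: Bystander between tray and station: chrome soap pump, 64 mm in diameter, 162 mm high; origin at its underside.
- pan_lid: Bystander beyond the work: upturned steel pan lid, 176 mm in diameter, 42 mm high, standing on its knob; origin at its underside.
- tumbler: Bystander beyond the work: glass tumbler, 72 mm in diameter, 100 mm high; origin at its underside.
- scraper: Bystander at the robot's left: grey scraper lying flat, about 250 mm long, roughly along the robot's x.
- rinse_bottle: Bystander at the robot's right: clear bottle, 60 mm in diameter, 170 mm high; origin at its underside.
Things that resemble listed ones, but are neither listed nor needed, are in the scene too. Leave any green or yellow look-alike of the cartridge alone.

How it is judged (in metres and radians):
On the way, in this order (a step that is already met when the one before it is completed fails the run):
1. the cartridge is snapped into both clips (z of cartridge_mid in the frame of cradle below 0.003 m and distance between cartridge_mid and cradle below 0.012 m and angle between the y axis of cartridge and the y axis of station, either way round below 0.1 rad), for 0.2 s.
2. a first lever is fully over (value of joint any of lever_left, lever_middle, lever_right above 0.9 rad), for 0.1 s.
3. two levers are fully over ((value of joint each of lever_left, lever_middle above 0.9 rad or value of joint each of lever_left, lever_right above 0.9 rad or value of joint each of lever_middle, lever_right above 0.9 rad)), for 0.1 s.
At the end, for the whole second after the job is handed in: The cartridge rests in both clips (its middle within 12 mm of the cradle point, no more than 3 mm above it, within 0.1 rad of the cradle's line), and all three levers stand beyond 0.9 rad of their 1.0 rad throw (all of step 1 and value of joint each of lever_left, lever_middle, lever_right above 0.9 rad and linear speed of cartridge below 0.02 m/s); the robot touches nothing.
It fails at once if the soap pump is knocked over or shifted by more than 40 mm (distance of soap_pump from where it was at the start of the episode above 0.04 m or angle between soap_pump's own z axis and vertical above 0.5 rad).
It fails at once if the dish brush is shifted by more than 40 mm (distance of dish_brush from where it was at the start of the episode above 0.04 m).
It fails at once if another bystander is shifted by more than 40 mm (distance of any of pan_lid, tumbler, scraper, rinse_bottle from where it was at the start of the episode above 0.04 m).
It also fails if it takes over 64 s, if anything falls off the work surface, if the arm or the gripper's body presses on something with over 40 N, if the wrist force passes 120 N, or if a joint passes its speed limit or range.

### The arm

A 6-joint arm with a two-finger parallel gripper is mounted at the origin on the work surface. World frame = base frame: x ahead of the robot, y to its left, z up, the work surface at z = 0. Lengths are in mm, angles in rad, forces in N, time in s.
With the tool pointing down it reaches from about 275 to 1000 mm from the base axis. Payload 8.4 kg.
Tool frame: the origin (TCP) lies midway between the tips of the shut fingers; the grasp point (between the pads) lies 19 mm behind it; z points along the fingers, y is the line along which they close (so a half turn about z gives the same grasp; the last joint's range is limited). The gripper opens to 85 mm and grips with 20 to 120 N. Pads are 22 mm wide; open, the fingers measure 114 mm over their backs; the gripper's body (76 mm by 85 mm) begins 54 mm behind the grasp point. The pads swing forward as they close: fully open they stand 13 mm farther back than shut.
Start: joints at [-1.161, 0.353, 1.633, -0, 1.155, -0.002], TCP at [250.161, -572.754, 200.681] pointing down, gripper open.
Joint ranges: [-2.63, 2.63], [-0.92, 2.1], [0.06, 2.66], [-1.3, 4.44], [0, 2.69], [-3.02, 3.02]. Speed limits (rad/s): [2.22, 2.22, 2.79, 3.14, 3.14, 3.14].

### API

Orientations are given as [roll, pitch, yaw] about the fixed x, y, z axes, in that order (R = Rz(yaw) Ry(pitch) Rx(roll)).
In Python, from rig import r gives the robot as it stands.
- The arm moves only by the tool servo_tool, never from a script. Its argument "deltas" is a list of rows, each an object of numbers: "x", "y", "z": the shift along the world's x, y, z in mm; "rx", "ry", "rz": the turn, a rotation vector about the world's x, y, z in rad; "gripper": the gripper's target within -1 to 1 (fully open at 1, half-way at 0, shut at -1). A call has 1 to 10 rows; each row is the pose to reach, as a shift and turn from the pose commanded when the call began; what a row does not reach only later rows make up. A row lasts 1/10 s, in which the tool goes at most 50 mm and 8.59 degrees, less where a joint would pass 70% of its speed; a pose out of reach is approached as far as the arm can. A call with a gripper value outside its range is refused whole. The fingers move at their own pace and stop on an object; "newtons" is the grip in N (left out, the last holds). Time passes only in rows, so rows that repeat a pose let the fingers close. It gives the time, the measured TCP pose, the force, the opening and the grip force at its end, in the units of the state.
- r.sense(): the state, without advancing time (a new reading comes with each control period).
- r.grab_frame(name): name is "scene" or "top" or "wrist"; returns the picture (384x512x3 uint8, blue, green, red); there is no depth.
- r.camera_params(name): a dict with "mtx" (3x3 intrinsics, pixels), "eye" and "orientation" of the camera in the world. Camera axes: x right, y down, z forward; pixel columns grow to the right and rows downward; lengths in mm; the calibration is good to about 2 mm. A picture is of the moment at which its call begins: read the wrist's pose just before it. camera_params takes no time and is no camera call; for the wrist camera it gives the pose at the moment of the call.
- r.sign_off(): hands the job in; it is judged then, once.
Trained networks look in the newest picture that a camera, given by its name, has taken for a name from the list of things; names that differ only in an ending like _2 or _b are one class to them, and where a whole thing is asked for, a point or a joint stands for the part that bears it (a point fixed in the world has none). Each returns a list of dicts, best first, with "conf" (0 to 1); they miss things now and then, are a little off and sometimes report something else, mostly with a low value. They report only what shows in the picture. A call takes as long as a camera call. They do not tell look-alikes from the thing itself.
- r.recognise(name, camera): "box" ([left, top, width, height] in pixels, round what is visible of it).
The state is a dict: "clock": time; "qpos": joint angles; "qvel": joint speeds; "joint_efforts": joint torques, N m; "eef_pos": TCP position; "tcp_rot": TCP orientation; "contact_force": force on the tool from outside, world axes, zero at the start; "wrist_torque": the same for the moment, N m; "opening": opening from 0.0 (shut) to 1.0 (fully open); "grasp_force": force on a finger pad.
Only numpy, scipy, OpenCV 4.12 (cv2) and the standard library are available. Lean on these libraries where they do the work, as an engineer would, in place of code of your own. Each camera call takes 0.05 s, during which the arm holds its last target. There are 200 camera calls.

## Working session

There is one attempt and no reset: what is moved stays moved. The work goes in short steps, Python scripts to look and compute and a tool call to move; the robot and the scene stay as the last step left them, time stands still between calls to the robot, and variables do not carry over. Pictures are saved under pics/ and viewed, at most 10 in all, crops included, and the job is handed in when it is done.

Besides the shell and the picture viewer there is one more tool, called after ">>>" as name(argument=value, ...) on one line, values as JSON. servo_tool: Moves the arm, as the interface text tells. Its arguments: {"type":"object","properties":{"deltas":{"type":"array","items":{"type":"object","properties":{"x":{"type":"number"},"y":{"type":"number"},"z":{"type":"number"},"rx":{"type":"number"},"ry":{"type":"number"},"rz":{"type":"number"},"gripper":{"type":"number"}}}},"newtons":{"type":"number"}},"required":["deltas"]}

```bash
mkdir -p pics; ls
cat > h.py <<'E'
from rig import r
import numpy as np, cv2
from scipy.spatial.transform import Rotation as R
def cam(n):
    p=r.camera_params(n); o=np.array(p["orientation"],float)
    M=o if o.shape==(3,3) else R.from_euler("xyz",o).as_matrix()
    return np.array(p["mtx"],float),np.array(p["eye"],float),M
def pix2w(c,uv,z):
    K,e,M=c; d=M@np.linalg.solve(K,[uv[0],uv[1],1.]); return e+d*(z-e[2])/d[2]
def w2pix(c,P):
    K,e,M=c; q=K@(M.T@(np.asarray(P,float)-e)); return q[:2]/q[2]
E
python3 - <<'E'
from h import *
for n in ("scene","top"):
    print(n,r.camera_params(n))
    f=r.grab_frame(n); cv2.imwrite(f"pics/{n}0.png",f)
    for t in ("cartridge","station","lever_left_knob","tray","soap_pump","dish_brush","clip_a"):
        try: print(t,[(np.round(d["box"]).tolist(),round(d["conf"],2)) for d in r.recognise(t,n)][:5])
        except Exception as e: print(t,e)
print(r.sense())
E
```

```text
pics
scene {'mtx': array([[431.87214064,   0.        , 254.50847619],
       [  0.        , 431.87214064, 193.64227137],
       [  0.        ,   0.        ,   1.        ]]), 'eye': array([1115.11427965,  739.68581732, 1105.77373194]), 'orientation': array([-2.39146667, -0.01296903,  2.50117296])}
cartridge [([229.0, 152.0, 39.0, 28.0], 0.86), ([246.0, 114.0, 35.0, 20.0], 0.83), ([136.0, 168.0, 17.0, 39.0], 0.76), ([180.0, 131.0, 24.0, 34.0], 0.55)]
station [([250.0, 210.0, 94.0, 75.0], 0.67)]
lever_left_knob [([307.0, 235.0, 5.0, 4.0], 0.47)]
tray [([194.0, 154.0, 93.0, 53.0], 0.83)]
soap_pump [([253.0, 172.0, 21.0, 52.0], 0.62)]
dish_brush [([203.0, 166.0, 32.0, 27.0], 0.71)]
clip_a [([252.0, 205.0, 86.0, 79.0], 0.56)]
top {'mtx': array([[382.32199096,   0.        , 257.7581009 ],
       [  0.        , 382.32199096, 189.17212236],
       [  0.        ,   0.        ,   1.        ]]), 'eye': array([ 402.7268311 ,    7.37786412, 1417.76257013]), 'orientation': array([-3.06132228, -0.01114645, -1.58706287])}
cartridge [([285.0, 201.0, 41.0, 22.0], 0.92), ([346.0, 168.0, 38.0, 21.0], 0.9
[... 311 characters left out ...]
], 0.96)]
{'clock': 0.8, 'qpos': array([-1.16137732e+00,  3.52985545e-01,  1.63342152e+00,  7.31262042e-06,
        1.15520524e+00, -2.38520071e-03]), 'qvel': array([-0.00176378, -0.00081505,  0.00203041,  0.00154319,  0.0011878 ,
       -0.00035291]), 'joint_efforts': array([ 2.61435358e-03, -6.05095267e+01, -3.42432475e+01, -1.96239125e-04,
        6.89250392e-04,  1.07780212e-05]), 'eef_pos': array([ 250.17058785, -572.73438467,  200.68077953]), 'tcp_rot': array([-3.14157302e+00, -6.73693614e-06,  4.11801259e-01]), 'contact_force': array([0.89236782, 0.15624871, 0.4562946 ]), 'wrist_torque': array([ 0.01870697, -0.01324788,  0.01386533]), 'grasp_force': 0.0, 'opening': 0.9996809603726893}
```

Run:
```python
import cv2,numpy as np
t=cv2.imread("pics/top0.png")[90:300,150:400]
cv2.imwrite("pics/top0c.png",cv2.resize(t,None,fx=3.2 if 0 else 2.85,fy=2.85,interpolation=cv2.INTER_CUBIC))
s=cv2.imread("pics/scene0.png")[90:300,120:370]
cv2.imwrite("pics/scene0c.png",cv2.resize(s,None,fx=2.85,fy=2.85,interpolation=cv2.INTER_CUBIC))
```

```text
(no output)
```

View pics/top0c.png

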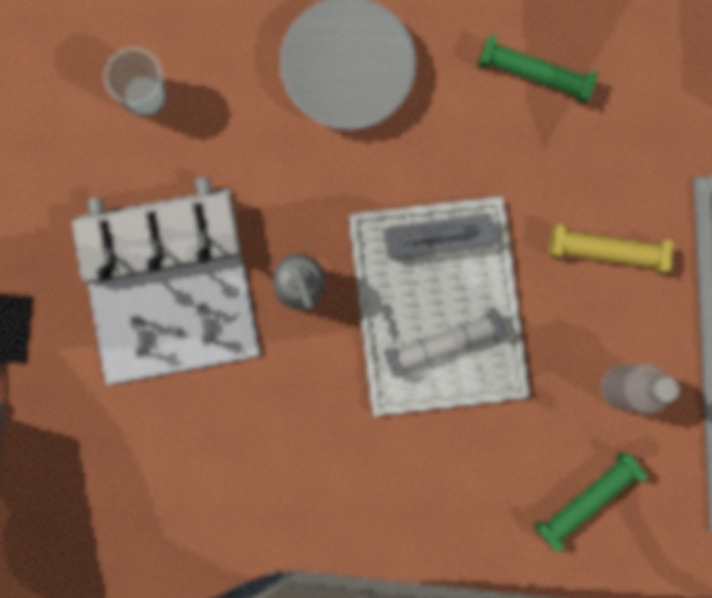

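View pics/scene0c.png

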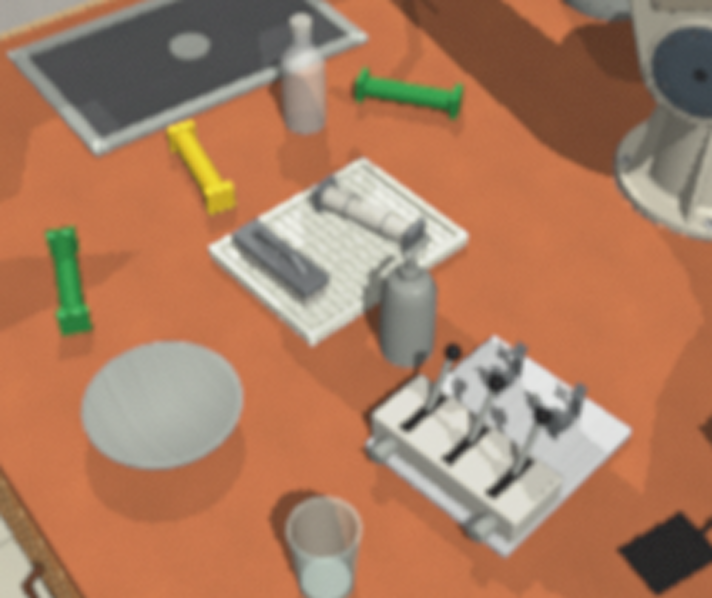

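The top view shows the cartridge on the tray around pixel (308, 210). The station's front plate corners are at about (187.5, 224) and (241, 214), its knobs lean towards the clips, and the soap pump stands at about (255, 188).

Run:
```python
from h import *
c=cam("top")
def P(u,v,z): 
    w=pix2w(c,(150+u/2.85,90+v/2.85),z); print((u,v,z),np.round(w,1)); return w
a=P(393,363,50);b=P(505,322,50)
print("cart",(a+b)/2,np.linalg.norm(a-b),"yaw of y axis",np.arctan2(*(a-b)[1::-1]))
p=P(107,383,12);q=P(260,354,12);d=P(72,218,55);e=P(230,190,55)
print(np.linalg.norm(p-q),np.linalg.norm(d-e),np.arctan2(-(p-q)[0],(p-q)[1]),np.arctan2(-(d-e)[0],(d-e)[1]))
yaw=np.arctan2(-(p-q)[0],(p-q)[1]); x=np.array([np.cos(yaw),np.sin(yaw)])
print("origin",(p+q)[:2]/2+110*x,(d+e)[:2]/2-100*x)
P(302,280,140)
print(cam("wrist"))
```

```text
(393, 363, 50) [ 409.8 -115.6   50. ]
(505, 322, 50) [ 459.  -257.8   50. ]
cart [ 434.41382428 -186.73564782   50.        ] 150.46196143736375 yaw of y axis 1.9036041219534816
(107, 383, 12) [390.4 248.5  12. ]
(260, 354, 12) [424.4  52.   12. ]
(72, 218, 55) [598.2 284.8  55. ]
(230, 190, 55) [630.9  85.8  55. ]
199.463296784334 201.6090804816609 0.17103925856530774 0.1629717034675367
origin [515.77666107 168.99569909] [516.01154577 168.28724615]
(302, 280, 140) [508.5  -2.6 140. ]
(array([[278.66901331,   0.        , 252.1447549 ],
       [  0.        , 278.66901331, 195.87959901],
       [  0.        ,   0.        ,   1.        ]]), array([ 311.76019424, -544.85136199,  373.0159995 ]), array([[ 3.99894273e-01, -8.82917617e-01, -2.46050912e-01],
       [-9.16561273e-01, -3.85201699e-01, -1.07401506e-01],
       [ 4.74526303e-05,  2.68469984e-01, -9.63288049e-01]]))
```

>>> servo_tool(deltas=[{"z":50,"rz":0.15},{"x":20,"y":40,"z":60,"rz":0.3},{"x":184,"y":386,"z":60,"rz":1.49},{"x":184,"y":386,"z":60,"rz":1.49},{"x":184,"y":386,"z":60,"rz":1.49},{"x":184,"y":386,"z":60,"rz":1.49},{"x":184,"y":386,"z":60,"rz":1.49},{"x":184,"y":386,"z":60,"rz":1.49},{"x":184,"y":386,"z":30,"rz":1.49},{"x":184,"y":386,"z":0,"rz":1.49}])

```text
invalid input
```

>>> servo_tool(deltas=[{},{}])

```text
invalid input
```

Run:
```python
from h import *
s=r.sense();print(s["clock"],s["eef_pos"],s["tcp_rot"])
c=cam("wrist");f=r.grab_frame("wrist");cv2.imwrite("pics/w1.png",f)
np.savez("w1.npz",K=c[0],e=c[1],M=c[2])
print([(np.round(d["box"]).tolist(),round(d["conf"],2)) for d in r.recognise("cartridge","wrist")])
for y in (-75,75):
  print(w2pix(c,[434.4-np.sin(.333)*y,-186.7+np.cos(.333)*y,50]))
```

```text
0.8 [ 250.17058785 -572.73438467  200.68077953] [-3.14157302e+00 -6.73693614e-06  4.11801259e-01]
[]
[  18.71400345 -177.78231796]
[-157.30743317 -195.77149621]
```

View pics/w1.png

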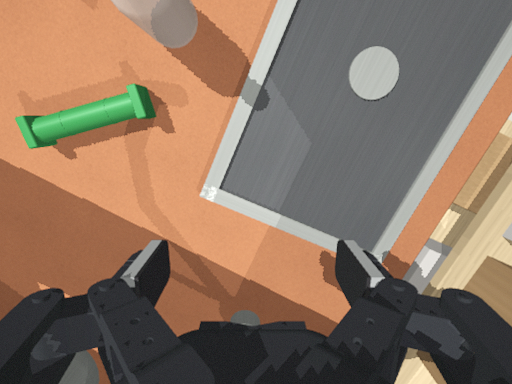

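The move was refused as "invalid input", so this picture is still from the start pose, with a green look-alike at (85, 117). I'll send every field instead, starting with one row.

>>> servo_tool(deltas=[{"x":0,"y":0,"z":50,"rx":0,"ry":0,"rz":0.15,"gripper":1}], newtons=60)

```text
clock: 1.0
eef_pos: [248.6, -569.1, 244.8]
tcp_rot: [-3.13, -0.002, 0.563]
contact_force: [0.6, -0.7, 0.9]
opening: 0.998
grasp_force: 0.0
```

>>> servo_tool(deltas=[{"x":20,"y":40,"z":10,"rx":0,"ry":0,"rz":0.15,"gripper":1},{"x":184,"y":386,"z":10,"rx":0,"ry":0,"rz":1.34,"gripper":1},{"x":184,"y":386,"z":10,"rx":0,"ry":0,"rz":1.34,"gripper":1},{"x":184,"y":386,"z":10,"rx":0,"ry":0,"rz":1.34,"gripper":1},{"x":184,"y":386,"z":10,"rx":0,"ry":0,"rz":1.34,"gripper":1},{"x":184,"y":386,"z":10,"rx":0,"ry":0,"rz":1.34,"gripper":1},{"x":184,"y":386,"z":-20,"rx":0,"ry":0,"rz":1.34,"gripper":1},{"x":184,"y":386,"z":-50,"rx":0,"ry":0,"rz":1.34,"gripper":1},{"x":184,"y":386,"z":-50,"rx":0,"ry":0,"rz":1.34,"gripper":1},{"x":184,"y":386,"z":-50,"rx":0,"ry":0,"rz":1.34,"gripper":1}], newtons=60)

```text
clock: 2.0
eef_pos: [433.8, -182.3, 198.1]
tcp_rot: [-3.139, -0.004, 1.91]
contact_force: [-0.8, -0.3, 0.1]
opening: 0.996
grasp_force: 0.0
```

>>> servo_tool(deltas=[{"x":0,"y":0,"z":0,"rx":0,"ry":0,"rz":0,"gripper":1}], newtons=60)

```text
clock: 2.1
eef_pos: [434.2, -186.0, 200.5]
tcp_rot: [-3.141, -0.0, 1.903]
contact_force: [-0.1, 0.1, 0.5]
opening: 1.0
grasp_force: 0.0
```

Run:
```python
from h import *
s=r.sense();print(s["clock"],s["eef_pos"],s["tcp_rot"])
c=cam("wrist");f=r.grab_frame("wrist");cv2.imwrite("pics/w2.png",f)
np.savez("w2.npz",K=c[0],e=c[1],M=c[2])
print([(np.round(d["box"]).tolist(),round(d["conf"],2)) for d in r.recognise("cartridge","wrist")])
for y in (-75,75):
  print(w2pix(c,[434.4-np.sin(.333)*y,-186.7+np.cos(.333)*y,50]))
```

```text
2.1 [ 434.2155586  -186.01507777  200.47285939] [-3.14077206e+00 -3.52786177e-04  1.90315240e+00]
[([27.0, 189.0, 86.0, 104.0], 0.87), ([406.0, 280.0, 103.0, 91.0], 0.8), ([276.0, 279.0, 44.0, 44.0], 0.66), ([241.0, 110.0, 33.0, 123.0], 0.63)]
[252.59026806 237.72723762]
[252.50967269 113.09963198]
```

View pics/w2.png

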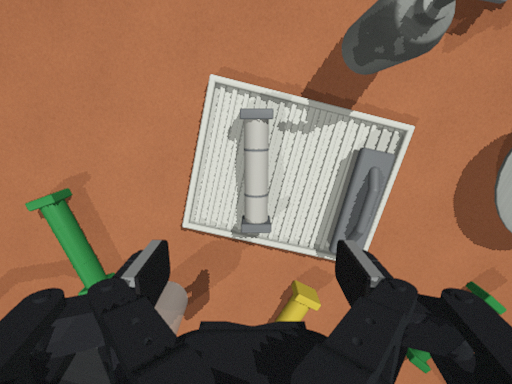

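Run:
```python
import cv2
f=cv2.imread("pics/w2.png")[100:240,230:290]
a=cv2.resize(f[0:40],None,fx=8,fy=8,interpolation=cv2.INTER_CUBIC);b=cv2.resize(f[100:140],None,fx=8,fy=8,interpolation=cv2.INTER_CUBIC)
o=cv2.vconcat([a[:280],b[:310]]); cv2.imwrite("pics/w2c.png",o)
```

```text
(no output)
```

View pics/w2c.png

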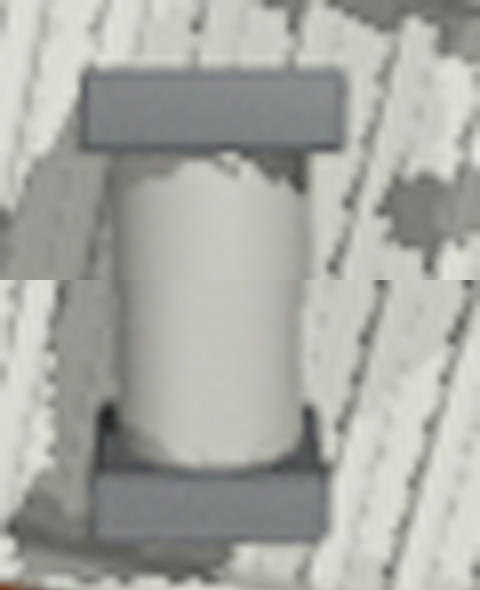

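The cartridge shows clearly in the wrist view, with its top-face end edges at (256.75, 108.75) and (256.4, 232.5).

Run:
```python
from h import *
d=np.load("w2.npz");c=(d["K"],d["e"],d["M"])
a=pix2w(c,(256.75,108.75),50);b=pix2w(c,(256.4,232.5),50)
print((a+b)/2,np.linalg.norm(a-b),np.arctan2(-(a-b)[0],(a-b)[1]))
l,rr=pix2w(c,(240.25,113.75),50),pix2w(c,(273.25,113.75),50);print(np.linalg.norm(l-rr))
```

```text
[ 436.9592504 -179.6375099   50.       ] 147.54004813383767 0.33345674217047006
36.67203910702388
```

>>> servo_tool(deltas=[{"x":2,"y":3,"z":-50,"rx":0,"ry":0,"rz":0,"gripper":1},{"x":2,"y":3,"z":-100,"rx":0,"ry":0,"rz":0,"gripper":1},{"x":2,"y":3,"z":-100,"rx":0,"ry":0,"rz":0,"gripper":1},{"x":2,"y":3,"z":-100,"rx":0,"ry":0,"rz":0,"gripper":1}], newtons=60)

```text
clock: 2.6
eef_pos: [435.9, -184.8, 101.5]
tcp_rot: [-3.141, -0.001, 1.9]
contact_force: [-0.8, 0.1, 0.8]
opening: 1.0
grasp_force: 0.0
```

Run:
```python
from h import *
s=r.sense();print(s["clock"],s["eef_pos"],s["tcp_rot"])
c=cam("wrist");f=r.grab_frame("wrist");cv2.imwrite("pics/w3.png",f)
np.savez("w3.npz",K=c[0],e=c[1],M=c[2])
cv2.imwrite("pics/w3c.png",cv2.resize(f[60:290,160:360],None,fx=2.6,fy=2.6,interpolation=cv2.INTER_CUBIC))
```

```text
2.6 [ 435.91974026 -184.77008344  101.47755585] [-3.14069500e+00 -6.37051869e-04  1.89966996e+00]
```

View pics/w3c.png

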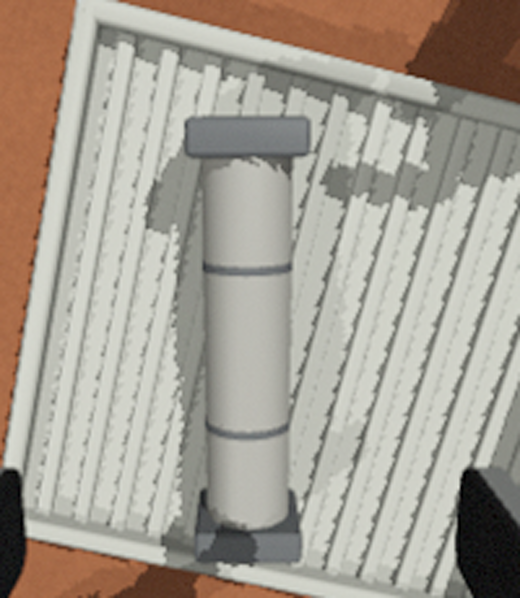

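Run:
```python
from h import *
d=np.load("w3.npz");c=(d["K"],d["e"],d["M"])
g=lambda x,y:(160+x/2.6,60+y/2.6)
a=pix2w(c,g(247.5,117),50);b=pix2w(c,g(248.5,562),50)
print(c[1],(a+b)/2,np.linalg.norm(a-b),np.arctan2(-(a-b)[0],(a-b)[1]))
print(np.linalg.norm(pix2w(c,g(186,135),50)-pix2w(c,g(309,135),50)))
```

```text
[ 413.16014308 -119.65912609  273.84298249] [ 436.44479169 -179.51691592   50.        ] 147.69302618261776 0.33376905120880357
36.392577180113314
```

>>> servo_tool(deltas=[{"x":0,"y":2,"z":-45,"rx":0,"ry":0,"rz":0,"gripper":1},{"x":0,"y":2,"z":-75,"rx":0,"ry":0,"rz":0,"gripper":1},{"x":0,"y":2,"z":-85,"rx":0,"ry":0,"rz":0,"gripper":1},{"x":0,"y":2,"z":-85,"rx":0,"ry":0,"rz":0,"gripper":1},{"x":0,"y":2,"z":-85,"rx":0,"ry":0,"rz":0,"gripper":-1},{"x":0,"y":2,"z":-85,"rx":0,"ry":0,"rz":0,"gripper":-1},{"x":0,"y":2,"z":-85,"rx":0,"ry":0,"rz":0,"gripper":-1},{"x":0,"y":2,"z":-85,"rx":0,"ry":0,"rz":0,"gripper":-1},{"x":0,"y":2,"z":-85,"rx":0,"ry":0,"rz":0,"gripper":-1},{"x":0,"y":2,"z":-85,"rx":0,"ry":0,"rz":0,"gripper":-1}], newtons=70)

```text
clock: 3.65
eef_pos: [436.2, -181.7, 15.8]
tcp_rot: [3.141, 0.0, 1.902]
contact_force: [-0.3, -0.0, -0.3]
opening: 0.004
grasp_force: 0.0
```

The fingers shut on nothing, so I need to look.

>>> servo_tool(deltas=[{"x":0,"y":0,"z":0,"rx":0,"ry":0,"rz":0,"gripper":-1}], newtons=70)

```text
clock: 3.75
eef_pos: [436.1, -181.7, 15.7]
tcp_rot: [-3.142, -0.0, 1.902]
contact_force: [0.3, 0.6, -0.1]
opening: -0.003
grasp_force: 0.0
```

Run:
```python
from h import *
s=r.sense();print(s["clock"],s["opening"],s["grasp_force"],s["contact_force"])
f=r.grab_frame("wrist");cv2.imwrite("pics/w4.png",f)
t=r.grab_frame("scene");cv2.imwrite("pics/s4.png",t)
o=np.hstack([cv2.resize(f,(400,300)),cv2.resize(t[120:240,160:320],(400,300))]);cv2.imwrite("pics/c4.png",o)
```

```text
3.75 -0.0026378653862545744 0.0 [ 0.29657852  0.58943592 -0.09800613]
```

View pics/c4.png

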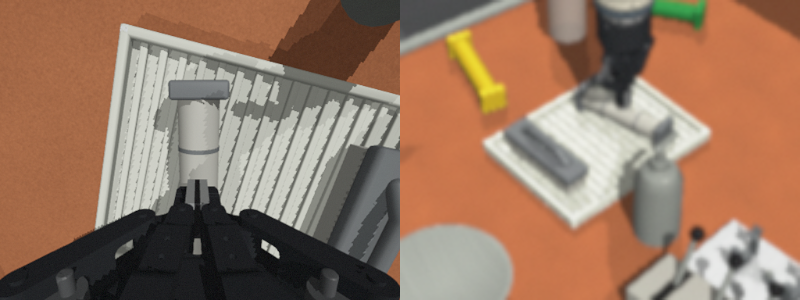

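Run:
```python
from h import *
c=cam("wrist");print(c[1])
m=np.array([436.4,-181]);u=np.array([-np.sin(.3335),np.cos(.3335)])
for y,z in ((75,50),(63,50),(30,46),(0,46),(-30,46),(-75,50)): print(y,w2pix(c,[*(m+u*y),z])*400/512)
p=r.sense()["eef_pos"];print("tcp",w2pix(c,p)*400/512,w2pix(c,p+[0,0,30])*400/512)
f=cv2.imread("pics/w4.png")[90:290,150:360];t=cv2.imread("pics/s4.png")[130:200,210:310]
cv2.imwrite("pics/c5.png",np.hstack([cv2.resize(f,(400,380)),cv2.resize(t,(400,380),interpolation=cv2.INTER_CUBIC)]))
```

```text
[ 413.0527918  -116.62202577  187.94557388]
75 [198.41948916  80.92240853]
63 [198.44099838 101.38740221]
30 [198.45112375 151.31513243]
0 [198.49603672 191.9502107 ]
-30 [198.53650524 228.56417447]
-75 [198.63010865 281.31675352]
tcp [197.62024362 176.76155476] [197.76978179 192.4613356 ]
```

View pics/c5.png

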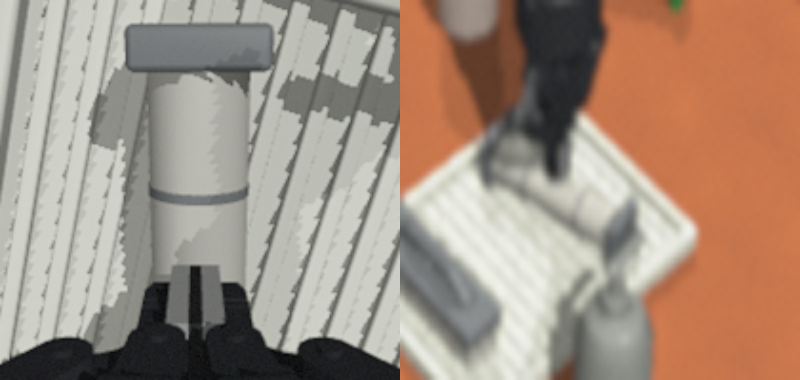

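The shut fingertips sit above the tube without touching it. Their scale in the pictures puts them about 32 mm higher than the reported TCP. I'll open, go 30 mm lower and watch the force.

>>> servo_tool(deltas=[{"x":0,"y":0,"z":0,"rx":0,"ry":0,"rz":0,"gripper":1},{"x":0,"y":0,"z":0,"rx":0,"ry":0,"rz":0,"gripper":1},{"x":0,"y":0,"z":0,"rx":0,"ry":0,"rz":0,"gripper":1},{"x":0,"y":0,"z":0,"rx":0,"ry":0,"rz":0,"gripper":1},{"x":0,"y":0,"z":-8,"rx":0,"ry":0,"rz":0,"gripper":1},{"x":0,"y":0,"z":-16,"rx":0,"ry":0,"rz":0,"gripper":1},{"x":0,"y":0,"z":-16,"rx":0,"ry":0,"rz":0,"gripper":1}], newtons=70)

```text
clock: 4.55
eef_pos: [435.2, -181.3, -1.6]
tcp_rot: [-3.14, -0.001, 1.902]
contact_force: [-0.2, -0.3, 0.4]
opening: 1.003
grasp_force: 0.0
```

>>> servo_tool(deltas=[{"x":0,"y":0,"z":-5,"rx":0,"ry":0,"rz":0,"gripper":1},{"x":0,"y":0,"z":-10,"rx":0,"ry":0,"rz":0,"gripper":1},{"x":0,"y":0,"z":-14,"rx":0,"ry":0,"rz":0,"gripper":1},{"x":0,"y":0,"z":-14,"rx":0,"ry":0,"rz":0,"gripper":1}], newtons=70)

```text
clock: 4.95
eef_pos: [435.8, -181.6, -14.9]
tcp_rot: [-3.141, -0.001, 1.902]
contact_force: [-0.6, -0.3, 0.2]
opening: 1.002
grasp_force: 0.0
```

The reported TCP is below the counter with no contact, which confirms the offset. Closing now.

>>> servo_tool(deltas=[{"x":0,"y":0,"z":0,"rx":0,"ry":0,"rz":0,"gripper":-1},{"x":0,"y":0,"z":0,"rx":0,"ry":0,"rz":0,"gripper":-1},{"x":0,"y":0,"z":0,"rx":0,"ry":0,"rz":0,"gripper":-1},{"x":0,"y":0,"z":0,"rx":0,"ry":0,"rz":0,"gripper":-1},{"x":0,"y":0,"z":0,"rx":0,"ry":0,"rz":0,"gripper":-1}], newtons=70)

```text
clock: 5.45
eef_pos: [436.4, -181.8, -13.8]
tcp_rot: [3.141, 0.0, 1.902]
contact_force: [-0.5, 0.1, 6.7]
opening: 0.326
grasp_force: 68.5
```

>>> servo_tool(deltas=[{"x":0,"y":0,"z":45,"rx":0,"ry":0,"rz":0,"gripper":-1},{"x":0,"y":0,"z":95,"rx":0,"ry":0,"rz":0,"gripper":-1},{"x":-10,"y":0,"z":145,"rx":0,"ry":0,"rz":0,"gripper":-1},{"x":-35,"y":20,"z":185,"rx":0,"ry":0,"rz":-0.03,"gripper":-1},{"x":-66,"y":60,"z":185,"rx":0,"ry":0,"rz":-0.06,"gripper":-1},{"x":-66,"y":110,"z":185,"rx":0,"ry":0,"rz":-0.09,"gripper":-1},{"x":-66,"y":160,"z":185,"rx":0,"ry":0,"rz":-0.12,"gripper":-1},{"x":-66,"y":210,"z":185,"rx":0,"ry":0,"rz":-0.166,"gripper":-1},{"x":-66,"y":260,"z":185,"rx":0,"ry":0,"rz":-0.166,"gripper":-1},{"x":-66,"y":305,"z":185,"rx":0,"ry":0,"rz":-0.166,"gripper":-1}], newtons=70)

```text
clock: 6.45
eef_pos: [369.5, 125.3, 170.9]
tcp_rot: [3.141, -0.0, 1.736]
contact_force: [0.9, -0.2, -1.7]
opening: 0.327
grasp_force: 70.2
```

>>> servo_tool(deltas=[{"x":0,"y":20,"z":0,"rx":0,"ry":0,"rz":0,"gripper":-1},{"x":0,"y":20,"z":0,"rx":0,"ry":0,"rz":0,"gripper":-1},{"x":0,"y":20,"z":0,"rx":0,"ry":0,"rz":0,"gripper":-1}], newtons=70)

```text
clock: 6.75
eef_pos: [369.6, 143.3, 170.4]
tcp_rot: [-3.141, 0.0, 1.738]
contact_force: [0.3, -0.9, -1.6]
opening: 0.321
grasp_force: 70.2
```

Run:
```python
from h import *
s=r.sense();print(s["clock"],s["eef_pos"],s["tcp_rot"],s["opening"],s["contact_force"])
c=cam("wrist");f=r.grab_frame("wrist");cv2.imwrite("pics/w6.png",f)
np.savez("w6.npz",K=c[0],e=c[1],M=c[2])
cv2.imwrite("pics/w6c.png",cv2.resize(f,(800,600),interpolation=cv2.INTER_CUBIC))
y=.167;o=np.array([515.9,168.6]);X=np.array([np.cos(y),np.sin(y)]);Y=np.array([-X[1],X[0]])
for a,b,z in ((-110,100,12),(-110,-100,12),(100,-100,55),(20,-100,55),(20,100,55),(-60,42,50),(-60,-42,50)): print(a,b,z,w2pix(c,[*(o+a*X+b*Y),z])*800/512)
```

```text
6.75 [369.62304057 143.28402183 170.43743396] [-3.14084909e+00  4.44855593e-04  1.73761622e+00] 0.3209039850876125 [ 0.32355972 -0.9068281  -1.60006299]
-110 100 12 [448.83436724 138.0231256 ]
-110 -100 12 [440.84584037 393.38065016]
100 -100 55 [730.4316288  420.07787057]
20 -100 55 [622.40745246 420.14137159]
20 100 55 [668.07743902 130.7790361 ]
-60 42 50 [528.20142371 225.37283341]
-60 -42 50 [518.51731125 344.25049707]
```

View pics/w6c.png

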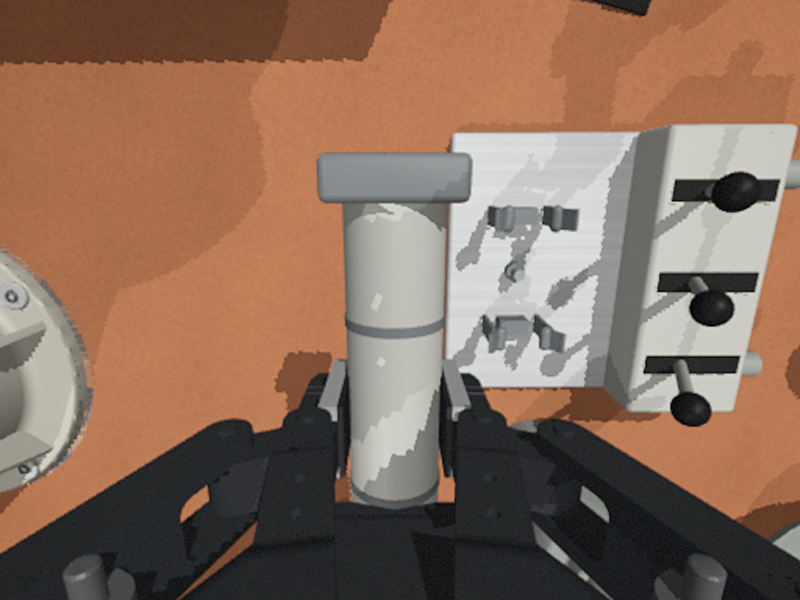

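The station shows clearly at 800x600 scale: plate corners (454,133) and (446,386), housing edge corners (672,126) and (630,410), clips at about (525,218) and (522,332), and the pin at (514,271). The held cap's outer edge is on row 153, centred at 394.5.

Run:
```python
from h import *
from scipy.optimize import least_squares
d=np.load("w6.npz");c=(d["K"],d["e"],d["M"]);k=512/800
obs=[(-110,100,12,454,133),(-110,-100,12,446,386),(20,100,55,672,126),(20,-100,55,630,410)]
def st(p,a,b):
    X=np.array([np.cos(p[2]),np.sin(p[2])]);return p[:2]+a*X+b*np.array([-X[1],X[0]])
def res(p,ob=obs): return np.concatenate([w2pix(c,[*st(p,a,b),z+(p[3] if len(p)>3 else 0)])-np.array([u,v])*k for a,b,z,u,v in ob])
s=least_squares(res,[515.9,168.6,.167]);print(s.x,s.fun.round(1))
s2=least_squares(res,[515.9,168.6,.167,0]);print("free z",s2.x,s2.fun.round(1))
cr=st(s.x,-60,0);print("cradle",cr,st(s2.x,-60,0))
for pt in ((514,271,42),(525,218,50),(522,332,50)):
    print("pin/clips",pix2w(c,(pt[0]*k,pt[1]*k),pt[2]))
t=r.sense()["eef_pos"];Y=np.array([-np.sin(s.x[2]),np.cos(s.x[2])]);X=np.array([Y[1],-Y[0]])
for (u,v,z,y) in ((394.5,153,234.5,75),(395,326,230.5,32)):
    q=pix2w(c,(u*k,v*k),z)[:2]-t[:2];print("held rel tcp: along X",q@X,"along Y",q@Y-y)
print("cap width",np.linalg.norm(pix2w(c,(318*k,175*k),234.5)-pix2w(c,(471*k,175*k),234.5)))
for y in (32,-32):print(y)
print("go",cr-t[:2])
```

```text
[5.18497941e+02 1.73896535e+02 1.74645579e-01] [-0.8 -0.6  0.   2.   1.2 -2.5 -0.6  2.7]
free z [ 5.20680909e+02  1.73759349e+02  1.73749925e-01 -5.48508442e+00] [ 0.6  0.4  1.1  0.4 -0.1 -1.1 -1.4  0.7]
cradle [459.41064987 163.4709878 ] [461.5843043  163.38672741]
pin/clips [450.27369892 167.36120848  42.        ]
pin/clips [446.47617416 204.36865182  50.        ]
pin/clips [463.91687444 126.63393982  50.        ]
held rel tcp: along X 0.08375075976364066 along Y 1.6419739176590866
held rel tcp: along X -0.12398905665347026 along Y 0.5553007351512704
cap width 36.42488495911531
32
-32
go [89.71603766 20.73391073]
```

>>> servo_tool(deltas=[{"x":45,"y":9,"z":0,"rx":0,"ry":0,"rz":0.006,"gripper":-1},{"x":89.5,"y":18.5,"z":0,"rx":0,"ry":0,"rz":0.006,"gripper":-1},{"x":89.5,"y":18.5,"z":-40,"rx":0,"ry":0,"rz":0.006,"gripper":-1},{"x":89.5,"y":18.5,"z":-80,"rx":0,"ry":0,"rz":0.006,"gripper":-1},{"x":89.5,"y":18.5,"z":-110,"rx":0,"ry":0,"rz":0.006,"gripper":-1},{"x":89.5,"y":18.5,"z":-130,"rx":0,"ry":0,"rz":0.006,"gripper":-1},{"x":89.5,"y":18.5,"z":-130,"rx":0,"ry":0,"rz":0.006,"gripper":-1}], newtons=90)

```text
clock: 7.5
eef_pos: [457.5, 159.6, 38.3]
tcp_rot: [-3.136, 0.001, 1.74]
contact_force: [0.2, -0.2, -1.4]
opening: 0.321
grasp_force: 91.2
```

Run:
```python
from h import *
s=r.sense();print(s["clock"],s["eef_pos"],s["tcp_rot"],s["opening"],s["contact_force"])
w=r.grab_frame("wrist");t=r.grab_frame("scene");cv2.imwrite("pics/w7.png",w)
cv2.imwrite("pics/c7.png",np.hstack([cv2.resize(w[80:300,150:430],(440,346)),cv2.resize(t[190:290,250:354],(360,346),interpolation=cv2.INTER_CUBIC)]))
```

```text
7.5 [457.51826296 159.57967203  38.26246219] [-3.13609001e+00  1.04968715e-03  1.73983273e+00] 0.3207205065679818 [ 0.24175419 -0.19444227 -1.38469602]
```

View pics/c7.png

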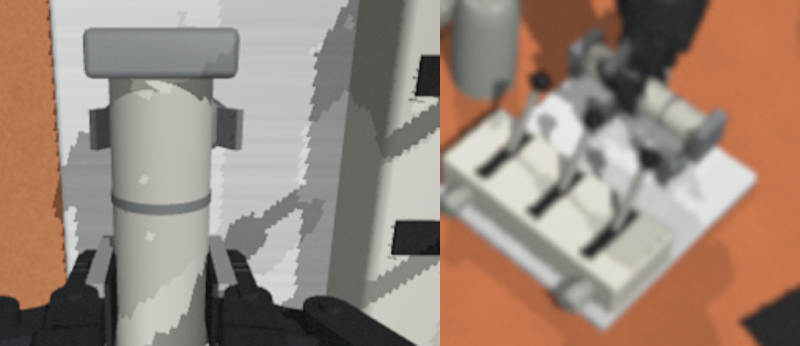

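The clip jaws lie evenly either side of the tube, with centres 166 and 161 in the left view, and the arm still has about 2 mm to settle that way. Pressing down now.

>>> servo_tool(deltas=[{"x":0,"y":0,"z":0,"rx":0,"ry":0,"rz":0,"gripper":-1},{"x":0,"y":0,"z":-10,"rx":0,"ry":0,"rz":0,"gripper":-1},{"x":0,"y":0,"z":-20,"rx":0,"ry":0,"rz":0,"gripper":-1},{"x":0,"y":0,"z":-28,"rx":0,"ry":0,"rz":0,"gripper":-1},{"x":0,"y":0,"z":-28,"rx":0,"ry":0,"rz":0,"gripper":-1}], newtons=110)

```text
clock: 8.1
eef_pos: [458.8, 161.6, 11.5]
tcp_rot: [-3.14, 0.0, 1.742]
contact_force: [0.9, 0.5, -5.1]
opening: 0.315
grasp_force: 111.4
```

>>> servo_tool(deltas=[{"x":0,"y":0,"z":-5,"rx":0,"ry":0,"rz":0,"gripper":-1},{"x":0,"y":0,"z":-9,"rx":0,"ry":0,"rz":0,"gripper":-1},{"x":0,"y":0,"z":-12,"rx":0,"ry":0,"rz":0,"gripper":-1},{"x":0,"y":0,"z":-12,"rx":0,"ry":0,"rz":0,"gripper":-1}], newtons=110)

```text
clock: 8.5
eef_pos: [459.2, 161.7, 0.3]
tcp_rot: [-3.141, 0.0, 1.742]
contact_force: [-1.1, 1.4, -5.4]
opening: 0.312
grasp_force: 111.3
```

>>> servo_tool(deltas=[{"x":0,"y":0,"z":-2,"rx":0,"ry":0,"rz":0,"gripper":-1},{"x":0,"y":0,"z":-4,"rx":0,"ry":0,"rz":0,"gripper":-1},{"x":0,"y":0,"z":-4,"rx":0,"ry":0,"rz":0,"gripper":-1}], newtons=110)

```text
clock: 8.8
eef_pos: [459.5, 161.8, -2.8]
tcp_rot: [-3.141, -0.0, 1.742]
contact_force: [-4.1, -0.1, 11.4]
opening: 0.312
grasp_force: 113.4
```

>>> servo_tool(deltas=[{"x":0,"y":0,"z":-2,"rx":0,"ry":0,"rz":0,"gripper":-1},{"x":0,"y":0,"z":-2,"rx":0,"ry":0,"rz":0,"gripper":-1}], newtons=110)

```text
clock: 9.0
eef_pos: [459.6, 161.8, -3.1]
tcp_rot: [-3.141, -0.0, 1.742]
contact_force: [-12.0, -3.0, 43.3]
opening: 0.315
grasp_force: 116.8
```

The hard stop came at axis height 42 mm, so the cartridge is seated. I'll open half-way, lift straight up and shut the fingers.

>>> servo_tool(deltas=[{"x":0,"y":0,"z":2,"rx":0,"ry":0,"rz":0,"gripper":0.2},{"x":0,"y":0,"z":2,"rx":0,"ry":0,"rz":0,"gripper":0.2},{"x":0,"y":0,"z":2,"rx":0,"ry":0,"rz":0,"gripper":0.2},{"x":0,"y":0,"z":2,"rx":0,"ry":0,"rz":0,"gripper":0.2},{"x":0,"y":0,"z":30,"rx":0,"ry":0,"rz":0,"gripper":0.2},{"x":0,"y":0,"z":60,"rx":0,"ry":0,"rz":0,"gripper":0.2},{"x":0,"y":0,"z":85,"rx":0,"ry":0,"rz":0,"gripper":-1},{"x":0,"y":0,"z":85,"rx":0,"ry":0,"rz":0,"gripper":-1},{"x":0,"y":0,"z":85,"rx":0,"ry":0,"rz":0,"gripper":-1},{"x":0,"y":0,"z":85,"rx":0,"ry":0,"rz":0,"gripper":-1}], newtons=60)

```text
clock: 10.0
eef_pos: [458.9, 161.5, 78.6]
tcp_rot: [-3.14, 0.0, 1.742]
contact_force: [0.3, 0.0, -0.3]
opening: 0.0
grasp_force: 0.0
```

Run:
```python
from h import *
c=cam("wrist");k=[]
s=r.sense();print(s["clock"],s["eef_pos"],s["contact_force"],s["opening"])
f=r.grab_frame("wrist");cv2.imwrite("pics/w8.png",f)
for t in ("cartridge","lever_left_knob"):
    print(t,[(np.round(d["box"]).tolist(),round(d["conf"],2)) for d in r.recognise(t,"wrist")])
cr=np.array([459.5,162.8]);y=.172;X=np.array([np.cos(y),np.sin(y)]);Y=np.array([-X[1],X[0]])
for n in (-60,0,60): print(n,w2pix(c,[*(cr+77*X+n*Y),119]))
for yy,x,z in ((75,-19,61),(75,19,61),(63,-19,61),(63,19,61)): print("cap",w2pix(c,[*(cr+x*X+yy*Y),z]))
g=cv2.cvtColor(f,cv2.COLOR_BGR2GRAY)
m=(g<45).astype(np.uint8);n,l,st,ce=cv2.connectedComponentsWithStats(m)
print([(st[i].tolist(),ce[i].round(0).tolist()) for i in range(1,n) if 60<st[i,4]<6000])
print("row profile u=252",g[60:200:3,250].tolist())
```

```text
10.0 [458.87486786 161.46413089  78.60932905] [ 0.31426693  0.03339245 -0.25179872] 0.00036062649562756456
cartridge [([227.0, 106.0, 55.0, 133.0], 0.68)]
lever_left_knob [([397.0, 110.0, 49.0, 44.0], 0.85)]
-60 [387.79403944 346.88004376]
0 [402.73494712 252.80485054]
60 [421.4193073  135.15906676]
cap [225.06014896 106.43975003]
cap [283.58344308 106.35218322]
cap [225.56090049 125.49262893]
cap [283.05682625 125.41104819]
[([379, 112, 100, 43, 2484], [426.0, 132.0]), ([369, 204, 92, 17, 1251], [416.0, 212.0]), ([249, 231, 7, 29, 153], [252.0, 246.0]), ([382, 233, 42, 38, 1142], [402.0, 252.0]), ([267, 239, 12, 8, 84], [272.0, 243.0])]
row profile u=252 [140, 141, 138, 120, 124, 139, 210, 215, 213, 197, 201, 198, 197, 195, 197, 190, 146, 146, 142, 138, 139, 103, 146, 208, 206, 206, 205, 206, 205, 203, 205, 206, 206, 205, 205, 205, 205, 204, 143, 161, 206, 205, 206, 206, 206, 206, 206]
```

The cartridge's cap box matches the seated prediction to within 2 px, and the knobs at (402,252) and (421,132) match too. I'll probe the middle lever first.

>>> servo_tool(deltas=[{"x":30,"y":5,"z":0,"rx":0,"ry":0,"rz":0,"gripper":-1},{"x":48,"y":9,"z":0,"rx":0,"ry":0,"rz":0,"gripper":-1},{"x":48,"y":9,"z":0,"rx":0,"ry":0,"rz":0,"gripper":-1},{"x":48,"y":9,"z":0,"rx":0,"ry":0,"rz":0,"gripper":-1}], newtons=60)

```text
clock: 10.55
eef_pos: [506.7, 170.4, 78.8]
tcp_rot: [-3.139, 0.0, 1.742]
contact_force: [-0.1, 0.4, -0.4]
opening: -0.0
grasp_force: 0.0
```

>>> servo_tool(deltas=[{"x":3,"y":0.5,"z":0,"rx":0,"ry":0,"rz":0,"gripper":-1},{"x":6,"y":1,"z":0,"rx":0,"ry":0,"rz":0,"gripper":-1},{"x":6,"y":1,"z":0,"rx":0,"ry":0,"rz":0,"gripper":-1}], newtons=60)

```text
clock: 10.85
eef_pos: [513.4, 171.7, 79.7]
tcp_rot: [-3.141, 0.0, 1.742]
contact_force: [-0.8, -0.3, 0.1]
opening: 0.0
grasp_force: 0.3
```

>>> servo_tool(deltas=[{"x":2,"y":0.3,"z":0,"rx":0,"ry":0,"rz":0,"gripper":-1},{"x":4,"y":0.7,"z":0,"rx":0,"ry":0,"rz":0,"gripper":-1},{"x":4,"y":0.7,"z":0,"rx":0,"ry":0,"rz":0,"gripper":-1}], newtons=60)

```text
clock: 11.15
eef_pos: [516.9, 172.3, 80.0]
tcp_rot: [-3.14, 0.0, 1.742]
contact_force: [-4.5, -0.7, 5.0]
opening: -0.003
grasp_force: 2.4
```

The upward force shows the tips are riding on the upper side of the ball. I'll back off, go 15 mm lower and push again.

>>> servo_tool(deltas=[{"x":-12,"y":-2,"z":0,"rx":0,"ry":0,"rz":0,"gripper":-1},{"x":-12,"y":-2,"z":-15,"rx":0,"ry":0,"rz":0,"gripper":-1},{"x":-8,"y":-1.4,"z":-15,"rx":0,"ry":0,"rz":0,"gripper":-1},{"x":-4,"y":-0.7,"z":-15,"rx":0,"ry":0,"rz":0,"gripper":-1},{"x":-4,"y":-0.7,"z":-15,"rx":0,"ry":0,"rz":0,"gripper":-1}], newtons=60)

```text
clock: 11.65
eef_pos: [514.9, 172.1, 65.3]
tcp_rot: [3.14, -0.0, 1.742]
contact_force: [-0.1, 0.5, -0.0]
opening: 0.0
grasp_force: 0.0
```

>>> servo_tool(deltas=[{"x":2,"y":0.3,"z":0,"rx":0,"ry":0,"rz":0,"gripper":-1},{"x":4,"y":0.7,"z":0,"rx":0,"ry":0,"rz":0,"gripper":-1},{"x":4,"y":0.7,"z":0,"rx":0,"ry":0,"rz":0,"gripper":-1}], newtons=60)

```text
clock: 11.95
eef_pos: [517.5, 172.4, 64.8]
tcp_rot: [-3.141, 0.0, 1.742]
contact_force: [-0.9, 0.1, 2.1]
opening: -0.004
grasp_force: 1.0
```

>>> servo_tool(deltas=[{"x":2,"y":0.3,"z":0,"rx":0,"ry":0,"rz":0,"gripper":-1},{"x":4,"y":0.7,"z":0,"rx":0,"ry":0,"rz":0,"gripper":-1},{"x":4,"y":0.7,"z":0,"rx":0,"ry":0,"rz":0,"gripper":-1}], newtons=60)

```text
clock: 12.25
eef_pos: [520.6, 172.9, 64.6]
tcp_rot: [-3.139, 0.0, 1.742]
contact_force: [-6.8, -1.6, 6.5]
opening: 0.002
grasp_force: 3.4
```

>>> servo_tool(deltas=[{"x":1,"y":0.2,"z":0,"rx":0,"ry":0,"rz":0,"gripper":-1},{"x":2,"y":0.4,"z":0,"rx":0,"ry":0,"rz":0,"gripper":-1},{"x":2,"y":0.4,"z":0,"rx":0,"ry":0,"rz":0,"gripper":-1}], newtons=60)

```text
clock: 12.55
eef_pos: [521.4, 173.0, 64.5]
tcp_rot: [-3.137, 0.0, 1.742]
contact_force: [-10.5, -1.6, 8.8]
opening: -0.001
grasp_force: 5.5
```

The middle lever is blocked. Next is the left one.

>>> servo_tool(deltas=[{"x":-25,"y":-4,"z":0,"rx":0,"ry":0,"rz":0,"gripper":-1},{"x":-35,"y":50,"z":0,"rx":0,"ry":0,"rz":0,"gripper":-1},{"x":-35,"y":55,"z":0,"rx":0,"ry":0,"rz":0,"gripper":-1},{"x":-22,"y":57,"z":0,"rx":0,"ry":0,"rz":0,"gripper":-1},{"x":-18,"y":57.7,"z":0,"rx":0,"ry":0,"rz":0,"gripper":-1},{"x":-14,"y":58.4,"z":0,"rx":0,"ry":0,"rz":0,"gripper":-1},{"x":-10,"y":59,"z":0,"rx":0,"ry":0,"rz":0,"gripper":-1},{"x":-10,"y":59,"z":0,"rx":0,"ry":0,"rz":0,"gripper":-1},{"x":-10,"y":59,"z":0,"rx":0,"ry":0,"rz":0,"gripper":-1}], newtons=60)

```text
clock: 13.45
eef_pos: [512.1, 231.1, 64.3]
tcp_rot: [-3.137, 0.001, 1.74]
contact_force: [-9.3, 0.1, 6.8]
opening: -0.001
grasp_force: 4.8
```

>>> servo_tool(deltas=[{"x":2,"y":0.3,"z":0,"rx":0,"ry":0,"rz":0,"gripper":-1},{"x":4,"y":0.7,"z":0,"rx":0,"ry":0,"rz":0,"gripper":-1},{"x":4,"y":0.7,"z":0,"rx":0,"ry":0,"rz":0,"gripper":-1}], newtons=60)

```text
clock: 13.75
eef_pos: [513.6, 231.2, 64.4]
tcp_rot: [-3.133, 0.001, 1.74]
contact_force: [-18.8, -2.1, 17.0]
opening: 0.0
grasp_force: 10.1
```

The left lever is blocked as well. On to the right one.

>>> servo_tool(deltas=[{"x":-28,"y":-5,"z":0,"rx":0,"ry":0,"rz":0,"gripper":-1},{"x":-20,"y":-50,"z":0,"rx":0,"ry":0,"rz":0,"gripper":-1},{"x":-12,"y":-95,"z":0,"rx":0,"ry":0,"rz":0,"gripper":-1},{"x":-7,"y":-123,"z":0,"rx":0,"ry":0,"rz":0,"gripper":-1},{"x":-3,"y":-122,"z":0,"rx":0,"ry":0,"rz":0,"gripper":-1},{"x":5,"y":-121,"z":0,"rx":0,"ry":0,"rz":0,"gripper":-1},{"x":11,"y":-120,"z":0,"rx":0,"ry":0,"rz":0,"gripper":-1},{"x":17,"y":-119,"z":0,"rx":0,"ry":0,"rz":0,"gripper":-1},{"x":17,"y":-119,"z":0,"rx":0,"ry":0,"rz":0,"gripper":-1},{"x":17,"y":-119,"z":0,"rx":0,"ry":0,"rz":0,"gripper":-1}], newtons=60)

```text
clock: 14.75
eef_pos: [535.1, 114.9, 64.5]
tcp_rot: [3.141, -0.0, 1.743]
contact_force: [0.1, 0.3, 0.4]
opening: -0.0
grasp_force: 0.0
```

>>> servo_tool(deltas=[{"x":2,"y":0.3,"z":0,"rx":0,"ry":0,"rz":0,"gripper":-1},{"x":4,"y":0.7,"z":0,"rx":0,"ry":0,"rz":0,"gripper":-1},{"x":4,"y":0.7,"z":0,"rx":0,"ry":0,"rz":0,"gripper":-1}], newtons=60)

```text
clock: 15.05
eef_pos: [538.6, 115.1, 64.7]
tcp_rot: [-3.141, -0.0, 1.742]
contact_force: [-1.1, 0.1, 0.6]
opening: 0.005
grasp_force: 0.7
```

>>> servo_tool(deltas=[{"x":2,"y":0.3,"z":0,"rx":0,"ry":0,"rz":0,"gripper":-1},{"x":4,"y":0.7,"z":0,"rx":0,"ry":0,"rz":0,"gripper":-1},{"x":6,"y":1,"z":0,"rx":0,"ry":0,"rz":0,"gripper":-1},{"x":6,"y":1,"z":0,"rx":0,"ry":0,"rz":0,"gripper":-1}], newtons=60)

```text
clock: 15.45
eef_pos: [545.5, 116.1, 65.6]
tcp_rot: [3.14, -0.0, 1.742]
contact_force: [-3.9, 0.0, 10.0]
opening: 0.002
grasp_force: 4.5
```

>>> servo_tool(deltas=[{"x":2,"y":0.3,"z":0,"rx":0,"ry":0,"rz":0,"gripper":-1},{"x":4,"y":0.7,"z":0,"rx":0,"ry":0,"rz":0,"gripper":-1},{"x":4,"y":0.7,"z":0,"rx":0,"ry":0,"rz":0,"gripper":-1}], newtons=60)

```text
clock: 15.75
eef_pos: [550.2, 116.9, 66.3]
tcp_rot: [3.139, -0.0, 1.742]
contact_force: [-4.4, 0.2, 13.7]
opening: 0.005
grasp_force: 6.7
```

>>> servo_tool(deltas=[{"x":-15,"y":-2.5,"z":0,"rx":0,"ry":0,"rz":0,"gripper":-1},{"x":-60,"y":-10,"z":0,"rx":0,"ry":0,"rz":0,"gripper":-1},{"x":-75,"y":-13,"z":0,"rx":0,"ry":0,"rz":0,"gripper":-1},{"x":-75,"y":-13,"z":0,"rx":0,"ry":0,"rz":0,"gripper":-1}], newtons=60)

```text
clock: 16.15
eef_pos: [471.6, 103.1, 64.6]
tcp_rot: [-3.14, 0.0, 1.742]
contact_force: [0.4, 0.2, 0.2]
opening: -0.003
grasp_force: 0.0
```

```bash
cat >> h.py <<'E'
CR=np.array([459.5,162.8]);YAW=.172;SX=np.array([np.cos(YAW),np.sin(YAW)]);SY=np.array([-SX[1],SX[0]])
def knob(y,a): # a: joint value 0..1
    t=a-.5; return np.array([*(CR+(120+90*np.sin(t))*SX+y*SY),40+90*np.cos(t)])
def blobs(f,lo=12,hi=4000,th=45):
    m=(cv2.cvtColor(f,cv2.COLOR_BGR2GRAY)<th).astype(np.uint8);n,l,st,ce=cv2.connectedComponentsWithStats(m)
    return [(st[i].tolist(),ce[i].round(1).tolist()) for i in range(1,n) if lo<st[i,4]<hi]
E
python3 - <<'E'
from h import *
s=r.sense();print(s["clock"],s["eef_pos"],s["contact_force"])
for n in ("wrist","scene"):
    c=cam(n);f=r.grab_frame(n);cv2.imwrite(f"pics/{n}9.png",f)
    for y in (-60,0,60): print(n,y,[w2pix(c,knob(y,a)).round(1).tolist() for a in (0,.1,.2,.5,1)])
    print([b for b in blobs(f) if n=="wrist" or (240<b[1][0]<350 and 190<b[1][1]<290)])
    print([(np.round(d["box"],1).tolist(),round(d["conf"],2)) for d in r.recognise("lever_right_knob",n)])
E
```

```text
16.15 [471.61243158 103.14644317  64.55131016] [0.39310577 0.19328775 0.19706617]
wrist -60 [[412.3, 267.3], [434.6, 271.7], [457.8, 275.3], [525.6, 280.3], [594.9, 267.1]]
wrist 0 [[434.5, 138.1], [460.8, 138.7], [488.1, 139.3], [567.4, 140.0], [642.6, 137.8]]
wrist 60 [[463.8, -33.1], [495.8, -39.1], [529.0, -44.2], [624.5, -51.4], [705.8, -33.6]]
[([397, 10, 115, 28, 2614], [455.5, 24.0]), ([384, 112, 108, 49, 3056], [443.3, 134.7]), ([374, 210, 97, 19, 1382], [421.7, 218.0]), ([250, 230, 6, 31, 157], [252.1, 245.1]), ([267, 239, 12, 8, 81], [271.9, 242.8]), ([459, 255, 53, 46, 1869], [485.4, 277.1])]
[([410.4, 216.4, 101.6, 85.3], 0.67)]
scene -60 [[278.4, 213.3], [276.7, 214.0], [274.9, 214.8], [268.9, 219.0], [258.8, 229.6]]
scene 0 [[293.8, 224.2], [292.1, 224.9], [290.3, 225.8], [284.4, 230.2], [274.3, 241.2]]
scene 60 [[309.9, 235.5], [308.2, 236.3], [306.5, 237.3], [300.7, 241.9], [290.4, 253.4]]
[]
[([286.2, 209.2, 43.6, 39.3], 0.35)]
```

The right lever moved: its knob is at (485,277), joint about 0.32, so it is free. I'll push on, following the knob's arc in height.

>>> servo_tool(deltas=[{"x":40,"y":7,"z":11,"rx":0,"ry":0,"rz":0,"gripper":-1},{"x":72,"y":12.5,"z":11,"rx":0,"ry":0,"rz":0,"gripper":-1},{"x":79,"y":13.6,"z":12,"rx":0,"ry":0,"rz":0,"gripper":-1},{"x":86,"y":15,"z":13,"rx":0,"ry":0,"rz":0,"gripper":-1},{"x":94,"y":16.4,"z":13,"rx":0,"ry":0,"rz":0,"gripper":-1},{"x":94,"y":16.4,"z":13,"rx":0,"ry":0,"rz":0,"gripper":-1}], newtons=60)

```text
clock: 16.95
eef_pos: [567.9, 120.1, 77.4]
tcp_rot: [-3.141, 0.0, 1.742]
contact_force: [-0.0, -0.0, 0.3]
opening: -0.001
grasp_force: 0.0
```

>>> servo_tool(deltas=[{"x":8,"y":1.4,"z":-1,"rx":0,"ry":0,"rz":0,"gripper":-1},{"x":16,"y":2.8,"z":-2,"rx":0,"ry":0,"rz":0,"gripper":-1},{"x":22,"y":3.8,"z":-3,"rx":0,"ry":0,"rz":0,"gripper":-1},{"x":30,"y":5.2,"z":-6,"rx":0,"ry":0,"rz":0,"gripper":-1},{"x":30,"y":5.2,"z":-6,"rx":0,"ry":0,"rz":0,"gripper":-1}], newtons=60)

```text
clock: 17.45
eef_pos: [598.9, 125.5, 71.3]
tcp_rot: [3.141, -0.0, 1.742]
contact_force: [-0.3, 0.7, 0.2]
opening: 0.001
grasp_force: 0.0
```

Run:
```python
from h import *
s=r.sense();p=s["eef_pos"][:2]-CR;print(s["clock"],"local",p@SX-60,p@SY)
for n in ("wrist","top"):
    c=cam(n);f=r.grab_frame(n);cv2.imwrite(f"pics/{n}10.png",f)
    for y in (-60,0): print(n,y,[w2pix(c,knob(y,a)).round(1).tolist() for a in (0,.1,.3,.5,.8,.9,1)])
    print([b for b in blobs(f) if n=="wrist" or (160<b[1][0]<250 and 140<b[1][1]<230)])
```

```text
17.45 local 70.96615609111254 -60.636964459095694
wrist -60 [[144.7, 261.0], [158.5, 265.0], [191.8, 270.7], [230.0, 272.7], [286.9, 268.0], [303.6, 264.7], [318.5, 260.7]]
wrist 0 [[130.3, 137.9], [145.5, 138.5], [183.0, 139.3], [226.5, 139.6], [291.5, 138.8], [310.4, 138.2], [327.0, 137.6]]
[([120, 0, 23, 4, 57], [131.5, 0.9]), ([178, 15, 110, 26, 2112], [237.7, 28.9]), ([118, 114, 49, 46, 1640], [142.0, 136.8]), ([185, 121, 99, 20, 1175], [247.5, 130.0]), ([190, 208, 92, 17, 1159], [233.9, 215.4]), ([250, 230, 6, 31, 158], [252.1, 245.2]), ([267, 239, 12, 8, 81], [271.9, 242.8])]
top -60 [[220.8, 178.5], [220.2, 176.0], [219.2, 170.9], [218.2, 165.7], [216.9, 158.3], [216.6, 156.0], [216.2, 153.9]]
top 0 [[203.4, 181.7], [202.9, 179.3], [201.8, 174.2], [200.8, 169.0], [199.5, 161.5], [199.2, 159.2], [199.0, 157.1]]
[([216, 166, 7, 8, 28], [219.2, 170.0])]
```

>>> servo_tool(deltas=[{"x":0,"y":0,"z":50,"rx":0,"ry":0,"rz":0,"gripper":-1},{"x":-40,"y":-7,"z":70,"rx":0,"ry":0,"rz":0,"gripper":-1},{"x":-85,"y":-15,"z":70,"rx":0,"ry":0,"rz":0,"gripper":-1},{"x":-127,"y":-22,"z":30,"rx":0,"ry":0,"rz":0,"gripper":-1},{"x":-127,"y":-22,"z":0,"rx":0,"ry":0,"rz":0,"gripper":-1},{"x":-127,"y":-22,"z":0,"rx":0,"ry":0,"rz":0,"gripper":-1}], newtons=60)

```text
clock: 18.15
eef_pos: [466.3, 102.4, 69.0]
tcp_rot: [-3.135, 0.0, 1.742]
contact_force: [-0.3, 0.3, -0.2]
opening: -0.004
grasp_force: 0.0
```

Run:
```python
from h import *
s=r.sense();p=s["eef_pos"][:2]-CR;print(s["clock"],s["eef_pos"],"local",p@SX-60,p@SY)
for n in ("wrist","top"):
    c=cam(n);f=r.grab_frame(n);cv2.imwrite(f"pics/{n}11.png",f)
    for y in (-60,0): print(n,y,[w2pix(c,knob(y,a)).round(1).tolist() for a in (0,.1,.3,.5,.8,.9,1)])
    print([b for b in blobs(f) if n=="wrist" or (160<b[1][0]<250 and 140<b[1][1]<230)])
    g=cv2.cvtColor(f,cv2.COLOR_BGR2GRAY)
    if n=="wrist": # finger profile: dark/grey silhouette near tips
        print([ (v,[int(x) for x in g[v,222:286:4]]) for v in range(222,262,4)])
```

```text
18.15 [466.31032626 102.36258723  68.96433332] local -63.63421929518348 -60.71123336252693
wrist -60 [[418.3, 263.4], [440.2, 267.6], [485.6, 273.7], [528.9, 275.9], [578.6, 271.3], [589.3, 267.8], [596.8, 263.7]]
wrist 0 [[440.6, 137.8], [466.2, 138.4], [519.6, 139.3], [569.9, 139.6], [625.4, 138.8], [636.4, 138.2], [643.4, 137.6]]
[([403, 13, 109, 26, 2431], [458.7, 26.2]), ([390, 113, 106, 47, 2882], [448.5, 134.5]), ([379, 209, 96, 18, 1145], [420.2, 216.2]), ([250, 230, 6, 31, 158], [252.1, 245.2]), ([267, 239, 12, 8, 81], [271.9, 242.8])]
[(222, [219, 207, 146, 95, 96, 94, 94, 100, 128, 134, 120, 91, 94, 95, 96, 110]), (226, [208, 152, 123, 139, 140, 139, 138, 139, 140, 140, 140, 141, 142, 140, 140, 135]), (230, [144, 148, 116, 138, 138, 131, 129, 36, 38, 129, 130, 140, 138, 139, 140, 132]), (234, [149, 151, 138, 136, 138, 133, 134, 25, 24, 133, 132, 139, 136, 138, 137, 127]), (238, [152, 150, 111, 85, 84, 134, 136, 23, 26, 133, 134, 100, 90, 93, 125, 167]), (242, [90, 65, 39, 39, 67, 133, 133, 25, 28, 133, 133, 97, 42, 38, 53, 82]), (246, [90, 43, 44, 43, 97, 133, 134, 27, 31, 134, 132, 119, 39, 38, 32, 136]), (250, [94, 45, 37, 23, 122, 133, 132, 28, 31, 135, 134, 128, 38, 39, 39, 141]), (254, [88, 39, 36, 18, 137, 133, 135, 34, 36, 135, 133, 136, 34, 41, 41, 137]), (258, [126, 38, 41, 36, 136, 133, 133, 29, 28, 135, 133, 136, 36, 41, 40, 102])]
top -60 [[220.8, 178.5], [220.2, 176.0], [219.2, 170.9], [218.2, 165.7], [216.9, 158.3], [216.6, 156.0], [216.2, 153.9]]
top 0 [[203.4, 181.7], [202.9, 179.3], [201.8, 174.2], [200.8, 169.0], [199.5, 161.5], [199.2, 159.2], [199.0, 157.1]]
[]
```

>>> servo_tool(deltas=[{"x":45,"y":8,"z":2,"rx":0,"ry":0,"rz":0,"gripper":-1},{"x":85,"y":15,"z":5,"rx":0,"ry":0,"rz":0,"gripper":-1},{"x":110,"y":19,"z":4,"rx":0,"ry":0,"rz":0,"gripper":-1},{"x":122,"y":21,"z":1,"rx":0,"ry":0,"rz":0,"gripper":-1},{"x":128,"y":22.2,"z":-1,"rx":0,"ry":0,"rz":0,"gripper":-1},{"x":132,"y":22.9,"z":-3,"rx":0,"ry":0,"rz":0,"gripper":-1},{"x":132,"y":22.9,"z":-3,"rx":0,"ry":0,"rz":0,"gripper":-1}], newtons=60)

```text
clock: 18.95
eef_pos: [602.0, 126.0, 68.4]
tcp_rot: [-3.141, 0.0, 1.742]
contact_force: [-0.3, -0.3, 0.4]
opening: 0.001
grasp_force: 0.0
```

>>> servo_tool(deltas=[{"x":2,"y":0.3,"z":-1,"rx":0,"ry":0,"rz":0,"gripper":-1},{"x":4,"y":0.7,"z":-2,"rx":0,"ry":0,"rz":0,"gripper":-1},{"x":4,"y":0.7,"z":-2,"rx":0,"ry":0,"rz":0,"gripper":-1}], newtons=60)

```text
clock: 19.25
eef_pos: [606.1, 126.7, 66.6]
tcp_rot: [-3.141, 0.0, 1.742]
contact_force: [-1.9, 0.0, 0.4]
opening: 0.002
grasp_force: 0.9
```

>>> servo_tool(deltas=[{"x":2,"y":0.3,"z":0,"rx":0,"ry":0,"rz":0,"gripper":-1},{"x":4,"y":0.7,"z":0,"rx":0,"ry":0,"rz":0,"gripper":-1},{"x":4,"y":0.7,"z":0,"rx":0,"ry":0,"rz":0,"gripper":-1}], newtons=60)

```text
clock: 19.55
eef_pos: [606.8, 126.9, 66.1]
tcp_rot: [-3.134, 0.0, 1.742]
contact_force: [-13.9, -2.6, 8.3]
opening: -0.003
grasp_force: 7.8
```

The end stop was reached at local 79 mm, so the right lever is over. Trying the middle one next.

>>> servo_tool(deltas=[{"x":-40,"y":-7,"z":5,"rx":0,"ry":0,"rz":0,"gripper":-1},{"x":-88,"y":-15,"z":5,"rx":0,"ry":0,"rz":0,"gripper":-1},{"x":-132,"y":-23,"z":3,"rx":0,"ry":0,"rz":0,"gripper":-1},{"x":-148,"y":20,"z":2,"rx":0,"ry":0,"rz":0,"gripper":-1},{"x":-140,"y":36,"z":2,"rx":0,"ry":0,"rz":0,"gripper":-1},{"x":-103,"y":43,"z":2,"rx":0,"ry":0,"rz":0,"gripper":-1},{"x":-95,"y":44.4,"z":2,"rx":0,"ry":0,"rz":0,"gripper":-1},{"x":-89,"y":45.4,"z":2,"rx":0,"ry":0,"rz":0,"gripper":-1},{"x":-83,"y":46.4,"z":2,"rx":0,"ry":0,"rz":0,"gripper":-1},{"x":-83,"y":46.4,"z":2,"rx":0,"ry":0,"rz":0,"gripper":-1}], newtons=60)

```text
clock: 20.55
eef_pos: [528.0, 173.7, 68.5]
tcp_rot: [3.142, 0.0, 1.741]
contact_force: [-0.4, -0.5, 0.0]
opening: -0.001
grasp_force: 0.0
```

>>> servo_tool(deltas=[{"x":2,"y":0.3,"z":0,"rx":0,"ry":0,"rz":0,"gripper":-1},{"x":2,"y":0.3,"z":0,"rx":0,"ry":0,"rz":0,"gripper":-1}], newtons=60)

```text
clock: 20.75
eef_pos: [529.3, 173.9, 68.6]
tcp_rot: [-3.141, 0.0, 1.742]
contact_force: [-2.2, -0.3, 0.4]
opening: -0.004
grasp_force: 0.7
```

The middle lever is now free, so I'll throw it along its arc.

>>> servo_tool(deltas=[{"x":7,"y":1.2,"z":4,"rx":0,"ry":0,"rz":0,"gripper":-1},{"x":14,"y":2.4,"z":8,"rx":0,"ry":0,"rz":0,"gripper":-1},{"x":22,"y":3.8,"z":9,"rx":0,"ry":0,"rz":0,"gripper":-1},{"x":30,"y":5.2,"z":9,"rx":0,"ry":0,"rz":0,"gripper":-1},{"x":38,"y":6.6,"z":8,"rx":0,"ry":0,"rz":0,"gripper":-1},{"x":46,"y":8,"z":6,"rx":0,"ry":0,"rz":0,"gripper":-1},{"x":54,"y":9.4,"z":3,"rx":0,"ry":0,"rz":0,"gripper":-1},{"x":61,"y":10.7,"z":0,"rx":0,"ry":0,"rz":0,"gripper":-1},{"x":66,"y":11.5,"z":-2,"rx":0,"ry":0,"rz":0,"gripper":-1},{"x":66,"y":11.5,"z":-2,"rx":0,"ry":0,"rz":0,"gripper":-1}], newtons=60)

```text
clock: 21.75
eef_pos: [595.8, 185.8, 66.2]
tcp_rot: [-3.141, 0.0, 1.742]
contact_force: [-1.7, 0.3, 1.3]
opening: 0.001
grasp_force: 0.7
```

>>> servo_tool(deltas=[{"x":2,"y":0.3,"z":0,"rx":0,"ry":0,"rz":0,"gripper":-1},{"x":4,"y":0.7,"z":0,"rx":0,"ry":0,"rz":0,"gripper":-1},{"x":4,"y":0.7,"z":0,"rx":0,"ry":0,"rz":0,"gripper":-1}], newtons=60)

```text
clock: 22.05
eef_pos: [596.5, 185.8, 66.0]
tcp_rot: [-3.135, 0.0, 1.742]
contact_force: [-11.1, -1.5, 4.5]
opening: 0.0
grasp_force: 5.9
```

The middle lever is at its stop. The left one is last.

>>> servo_tool(deltas=[{"x":-40,"y":-7,"z":5,"rx":0,"ry":0,"rz":0,"gripper":-1},{"x":-88,"y":-15,"z":5,"rx":0,"ry":0,"rz":0,"gripper":-1},{"x":-132,"y":-23,"z":3,"rx":0,"ry":0,"rz":0,"gripper":-1},{"x":-146,"y":20,"z":2,"rx":0,"ry":0,"rz":0,"gripper":-1},{"x":-138,"y":36,"z":2,"rx":0,"ry":0,"rz":0,"gripper":-1},{"x":-101,"y":43,"z":2,"rx":0,"ry":0,"rz":0,"gripper":-1},{"x":-93,"y":44.4,"z":2,"rx":0,"ry":0,"rz":0,"gripper":-1},{"x":-87,"y":45.4,"z":2,"rx":0,"ry":0,"rz":0,"gripper":-1},{"x":-81,"y":46.4,"z":2,"rx":0,"ry":0,"rz":0,"gripper":-1},{"x":-81,"y":46.4,"z":2,"rx":0,"ry":0,"rz":0,"gripper":-1}], newtons=60)

```text
clock: 23.05
eef_pos: [519.0, 232.5, 68.5]
tcp_rot: [3.141, 0.0, 1.741]
contact_force: [-0.3, -0.1, 0.1]
opening: 0.001
grasp_force: 0.0
```

>>> servo_tool(deltas=[{"x":2,"y":0.3,"z":0,"rx":0,"ry":0,"rz":0,"gripper":-1},{"x":2,"y":0.3,"z":0,"rx":0,"ry":0,"rz":0,"gripper":-1}], newtons=60)

```text
clock: 23.25
eef_pos: [520.4, 232.8, 68.7]
tcp_rot: [-3.141, 0.0, 1.742]
contact_force: [-0.5, -0.8, 1.5]
opening: 0.0
grasp_force: 0.6
```

Local 12 mm with a small force means it's free.

>>> servo_tool(deltas=[{"x":7,"y":1.2,"z":4,"rx":0,"ry":0,"rz":0,"gripper":-1},{"x":14,"y":2.4,"z":8,"rx":0,"ry":0,"rz":0,"gripper":-1},{"x":22,"y":3.8,"z":9,"rx":0,"ry":0,"rz":0,"gripper":-1},{"x":30,"y":5.2,"z":9,"rx":0,"ry":0,"rz":0,"gripper":-1},{"x":38,"y":6.6,"z":8,"rx":0,"ry":0,"rz":0,"gripper":-1},{"x":46,"y":8,"z":6,"rx":0,"ry":0,"rz":0,"gripper":-1},{"x":54,"y":9.4,"z":3,"rx":0,"ry":0,"rz":0,"gripper":-1},{"x":61,"y":10.7,"z":0,"rx":0,"ry":0,"rz":0,"gripper":-1},{"x":65,"y":11.3,"z":-2,"rx":0,"ry":0,"rz":0,"gripper":-1},{"x":65,"y":11.3,"z":-2,"rx":0,"ry":0,"rz":0,"gripper":-1}], newtons=60)

```text
clock: 24.25
eef_pos: [586.0, 244.6, 66.4]
tcp_rot: [-3.141, -0.0, 1.742]
contact_force: [-0.9, 0.2, 2.2]
opening: -0.001
grasp_force: 1.1
```

>>> servo_tool(deltas=[{"x":2,"y":0.3,"z":0,"rx":0,"ry":0,"rz":0,"gripper":-1},{"x":4,"y":0.7,"z":0,"rx":0,"ry":0,"rz":0,"gripper":-1},{"x":4,"y":0.7,"z":0,"rx":0,"ry":0,"rz":0,"gripper":-1}], newtons=60)

```text
clock: 24.55
eef_pos: [586.6, 244.6, 66.2]
tcp_rot: [-3.135, 0.001, 1.742]
contact_force: [-11.9, -1.3, 7.8]
opening: -0.002
grasp_force: 6.9
```

That one is at its stop too. I'll retreat, rise and check all three.

>>> servo_tool(deltas=[{"x":-30,"y":-5,"z":0,"rx":0,"ry":0,"rz":0,"gripper":-1},{"x":-60,"y":-10,"z":20,"rx":0,"ry":0,"rz":0,"gripper":-1},{"x":-60,"y":-10,"z":70,"rx":0,"ry":0,"rz":0,"gripper":-1},{"x":-60,"y":-30,"z":115,"rx":0,"ry":0,"rz":0,"gripper":-1},{"x":-60,"y":-60,"z":150,"rx":0,"ry":0,"rz":0,"gripper":-1},{"x":-60,"y":-80,"z":180,"rx":0,"ry":0,"rz":0,"gripper":-1},{"x":-60,"y":-80,"z":180,"rx":0,"ry":0,"rz":0,"gripper":-1},{"x":-60,"y":-80,"z":180,"rx":0,"ry":0,"rz":0,"gripper":-1}], newtons=60)

```text
clock: 25.35
eef_pos: [530.2, 165.0, 247.2]
tcp_rot: [3.14, -0.0, 1.741]
contact_force: [0.5, -0.3, -0.6]
opening: -0.002
grasp_force: 0.0
```

Run:
```python
from h import *
s=r.sense();print(s["clock"],s["eef_pos"],s["contact_force"])
c=cam("wrist");f=r.grab_frame("wrist");cv2.imwrite("pics/w12.png",f)
g=cv2.cvtColor(f,cv2.COLOR_BGR2GRAY)
yy,xx=np.mgrid[:384,:512]
for y in (-60,0,60):
    o=[]
    for a in np.arange(0,1.05,.05):
        p=w2pix(c,knob(y,a));rad=.85*np.linalg.norm(w2pix(c,knob(y,a)+[0,10,0])-p)
        m=(xx-p[0])**2+(yy-p[1])**2<rad**2; o.append(int((g[m]<55).mean()*100) if m.any() else -1)
    print(y,w2pix(c,knob(y,1)).round(),o)
print(blobs(f))
print("cart",[(np.round(d["box"]).tolist(),round(d["conf"],2)) for d in r.recognise("cartridge","wrist")])
print([w2pix(c,[*(CR+x*SX+q*SY),61]).round().tolist() for q,x in ((75,-19),(75,19),(-75,-19),(-75,19))])
```

```text
25.35 [530.16540092 164.96696577 247.2143356 ] [ 0.48093397 -0.33605158 -0.62272064]
-60 [333. 225.] [0, 0, 0, 0, 0, 0, 0, 0, 0, 0, 0, 0, 0, 0, 0, 0, 16, 39, 66, 88, 92]
0 [337. 174.] [0, 1, 4, 3, 3, 2, 2, 2, 1, 1, 0, 0, 0, 0, 0, 1, 18, 41, 65, 89, 90]
60 [342. 117.] [6, 22, 40, 56, 68, 68, 68, 60, 45, 31, 16, 12, 10, 6, 3, 3, 19, 42, 64, 87, 90]
[([195, 0, 71, 27, 1028], [234.5, 9.3]), ([332, 108, 19, 18, 246], [340.6, 116.6]), ([266, 112, 51, 10, 252], [284.2, 116.4]), ([265, 160, 49, 9, 227], [284.0, 163.4]), ([328, 165, 17, 17, 209], [335.8, 173.4]), ([265, 203, 47, 9, 213], [285.8, 206.8]), ([324, 217, 17, 16, 190], [331.5, 224.4]), ([250, 230, 6, 31, 158], [252.1, 245.2]), ([267, 239, 12, 8, 82], [271.9, 242.7]), ([141, 306, 25, 24, 62], [151.3, 316.7]), ([123, 323, 19, 29, 136], [130.9, 335.2]), ([111, 327, 14, 18, 56], [117.9, 336.5]), ([96, 359, 4, 7, 14], [97.1, 361.8])]
cart [([180.0, 102.0, 36.0, 118.0], 0.55), ([196.0, 0.0, 68.0, 28.0], 0.46)]
[[179.0, 105.0], [210.0, 105.0], [187.0, 220.0], [215.0, 220.0]]
```

```bash
python3 -c "
from rig import r
print(r.sign_off())"
```

```text
the job is handed in; nothing more can be done
None
```

The cartridge is snapped into both clips, all three levers are at their end stops (order right, middle, left), and the job was handed in at about 25 s of the 64 s; the hand-in returned no verdict, and I did not re-check the bystanders afterwards.

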